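# Hoe the scraps out from under the test rack into the dustpan

### The job

Take the small hand hoe off its rubber mat and use it to sweep the three loose scraps (the slotted duct offcut, the terminal strip and the finned heat sink; two lie under the overhanging shelf of the test rack) along the desk until they lie fully inside the steel dustpan. Move the scraps only with the hoe, sliding them and never lifting or touching them with the gripper; keep gripper and hoe from bumping the rack, and leave everything else on the desk where it stands. Then stand the hoe back upright on its mat and let go.

Things in the scene. Friction and masses are not known exactly. Their poses are not given: they have to be found in the camera images.
- hoe: Hand hoe, loose, 0.24 kg, standing by itself on its mat, handle leaning roughly towards the robot. Steel blade on edge, 96 wide (y), 40 high, 4 mm thick, with a wing 4 mm thick, 40 high at each end reaching 42 mm to -x (88 mm free between the wings): scraps are pulled towards -x, caught between the wings. Wooden handle above it. Origin: middle of the blade's lower edge; z up.
- hoe_grip (a point): Point on the axis of the hoe's handle, 125 mm up it, at (-80, 0, 141 mm) from the hoe's origin; axes as the hoe's. The handle is a straight wooden bar, 22 x 22 mm, 145 mm long, from (0, 0, 45 mm) on the blade's upper edge to (-93, 0, 156 mm), so it leans 40 degrees from vertical towards the hoe's -x; two of its faces look to +y and -y.
- mat: Black rubber mat, fixed, 160 (x) by 180 (y) by 3 mm thick. Origin: centre of its underside.
- duct: Scrap: offcut of grey slotted wiring duct, an open-topped U channel 70 mm long, 42 mm wide, 24 mm high. Origin: centre of its underside, long side along its y. Lies flat on the desk. Two of the three scraps lie under the rack's shelf, left and right of its middle, centres 20 to 36 mm behind its front edge; the third in the open between rack and tub; which is where varies.
- strip: Scrap: grey terminal strip, a solid stepped block 64 mm long, 44 mm wide, 24 mm high, with rows of screws. Origin: centre of its underside, long side along its y. Lies flat on the desk. Two of the three scraps lie under the rack's shelf, left and right of its middle, centres 20 to 36 mm behind its front edge; the third in the open between rack and tub; which is where varies.
- sink: Scrap: finned aluminium heat sink 66 mm long, 40 mm wide, 23 mm high, fins up. Origin: centre of its underside, long side along its y. Lies flat on the desk. Two of the three scraps lie under the rack's shelf, left and right of its middle, centres 20 to 36 mm behind its front edge; the third in the open between rack and tub; which is where varies.
- pan: Steel dustpan, fixed, open on one side (its mouth, at -x). Floor 160 mm deep (x) by 260 mm wide inside (y), 2.5 mm thick, with a ramp 18 mm long before the mouth; walls 4 mm thick and 40 mm high on the three other sides. Origin: centre of the floor's underside; the mouth is at x = -80 mm, facing roughly the rack.
- rack: Test rack, fixed: a shelf 320 mm wide (y), underside 200 mm above the desk, 165 mm deep, on an upright back plate (150 to 165 mm behind the front edge); open below at the front and both ends. Modules stand on it up to 317 mm above the desk, from 2 mm behind its front edge. Origin: on the desk, under the middle of the shelf's front edge; x points in under the shelf, z up.
- tub: Bystander: small clear tub with a lid, radius 22 mm, 58 mm high, standing loose between rack and dustpan. Origin: centre of its underside.
- mouse: Bystander: black computer mouse, 110 (x) x 60 x 30 mm, loose. Origin: centre of its underside.
- brick: Bystander: black power brick, 50 (x) x 110 (y) x 32 mm, loose. Origin: centre of its underside.
- meter: Bystander: multimeter lying on its back, 150 (x) x 78 x 42 mm, loose. Origin: centre of its underside.
- driver: Bystander: screwdriver lying along its x, about 200 mm long, loose. Origin near its middle, on its underside.
- mug: Bystander: white mug, radius 40 mm, 90 mm high, loose. Origin: centre of its underside.
Not all that is in view belongs to the job. What is shaped like the duct but turquoise is not meant. Of the things shaped like the sink, the aluminium one is meant.

How it is judged:
By the outcome, as a careful person would: the job done as asked, in the order asked, and still so for the second after the job is handed in, with the robot touching nothing.
It also fails if it takes over 69 s, if anything falls off the work surface, if the arm or the gripper's body presses on something with over 40 N, if the wrist force passes 120 N, or if a joint passes its speed limit or range.

### The arm

A 6-joint arm with a two-finger parallel gripper is mounted at the origin on the work surface. World frame = base frame: x ahead of the robot, y to its left, z up, the work surface at z = 0. Lengths are in m, angles in rad, forces in N, time in s.
With the tool pointing down it reaches from about 0.225 to 0.875 m from the base axis. Payload 3.4 kg.
Tool frame: the origin (TCP) lies at the very end of the fingers, on their centre line; the grasp point (between the pads) lies 19 mm behind it; z points along the fingers, y is the line along which they close (so a half turn about z gives the same grasp; the last joint's range is limited). The gripper opens to 85 mm and grips with 20 to 120 N. Pads are 22 mm wide; open, the fingers measure 114 mm over their backs; the gripper's body (76 mm by 85 mm) begins 54 mm behind the grasp point. The pads swing forward as they close: fully open they stand 13 mm farther back than shut.
Start: joints at [-1.284, 0.276, 1.505, -0, 1.361, -0.121], TCP at [0.228, -0.528, 0.231] pointing down, gripper open.
Joint ranges: [-2.89, 2.89], [-0.75, 2.08], [0.22, 2.7], [-1.18, 4.32], [0.11, 2.71], [-2.7, 2.7]. Speed limits (rad/s): [2.57, 2.57, 3.14, 3.14, 3.14, 3.14].

### API

Orientations are given as a unit quaternion [w, x, y, z].
In Python, from rig import manip, get_image, camera_info gives the robot as it stands. The module is installed in compiled form; this text tells all that it offers.
- The arm moves only by the shell command python3 -m crank 'ROWS' [FORCE]. ROWS is a JSON object of lists of equal length, an entry for each row: "translation": the shift along the tool's x, y, z in mm, a list of three; "roll": the turn about the tool's z in rad; "fingers": the opening, from 0 (shut) to 1 (fully open). A call has 1 to 8 rows; each row shifts and turns the commanded pose from where the row before left it, along the tool's axes as they then stand; what a row does not reach is not made up. A row lasts 1/10 s, in which the tool goes at most 50 mm and 8.59 degrees, less where a joint would pass 70% of its speed; a pose out of reach is approached as far as the arm can. A call is refused whole if a number of a shift passes 50 or a number of a turn 0.15, either way. A call with a gripper value outside its range is refused whole. The fingers move at their own pace and stop on an object; FORCE is the grip in N (left out, the last holds). Time passes only in rows, so rows that do not move let the fingers close. It gives the time, the measured TCP pose, the force, the opening and the grip force at its end, in the units of the state.
- manip.get_state(): the state, without advancing time (a new reading comes with each control period).
- get_image(name): name is "scene" or "top"; returns the picture (420x560x3 uint8, blue, green, red); there is no depth.
- camera_info(name): a dict with "mtx" (3x3 intrinsics, pixels), "D" ([k1, k2, p1, p2, k3] as OpenCV has them; the pictures are not rectified), "rvec" (rotation vector, rad) and "tvec" (3), from world to camera coordinates, as OpenCV has them. Camera axes: x right, y down, z forward; pixel columns grow to the right and rows downward; lengths in m; the calibration is good to about 2 mm. A picture is of the moment at which its call begins. camera_info takes no time and is no camera call.
- manip.sign_off(): hands the job in; it is judged then, once.
The state is a dict: "clock": time; "qpos": joint angles; "qd": joint speeds; "effort": joint torques, N m; "position": TCP position; "ee_rot": TCP orientation; "contact_force": force on the tool from outside, world axes, zero at the start; "moment": the same for the moment, N m; "width": finger opening in m; "gripper_force": force on a finger pad.
Only numpy, scipy, OpenCV 4.12 (cv2) and the standard library are available. Lean on these libraries where they do the work, as an engineer would, in place of code of your own. Each camera call takes 0.05 s, during which the arm holds its last target. There are 200 camera calls.

## Working session

There is one attempt and no reset: what is moved stays moved. The work goes in short steps, Python scripts to look and compute and a shell command to move; the robot and the scene stay as the last step left them, time stands still between calls to the robot, and variables do not carry over. Pictures are saved under pics/ and viewed, at most 10 in all, crops included, and the job is handed in when it is done.

```bash
mkdir -p pics; python3 - <<'E'
from rig import manip,get_image,camera_info
import cv2
for n in("scene","top"):
    cv2.imwrite(f"pics/{n}0.png",get_image(n)); c=camera_info(n); print(n,c)
print(manip.get_state())
E
```

```text
scene {'mtx': array([[404.73992599,   0.        , 280.01065361],
       [  0.        , 404.73992599, 210.17329505],
       [  0.        ,   0.        ,   1.        ]]), 'D': array([-0.03495129,  0.        ,  0.        ,  0.        ,  0.        ]), 'rvec': array([ 2.25282752,  0.55383188, -0.24180986]), 'tvec': array([-0.410871  , -0.11746366,  1.44559297])}
top {'mtx': array([[480.25849845,   0.        , 269.49394816],
       [  0.        , 480.25849845, 211.2249999 ],
       [  0.        ,   0.        ,   1.        ]]), 'D': array([0.02758021, 0.        , 0.        , 0.        , 0.        ]), 'rvec': array([ 2.14174155, -2.15421175,  0.15187408]), 'tvec': array([-0.0426853 ,  0.49984736,  1.28671658])}
{'clock': 0.1, 'qpos': array([-1.28398029e+00,  2.76525343e-01,  1.50600978e+00,  7.72924524e-06,
        1.36069025e+00, -1.21017219e-01]), 'qd': array([ 0.000198  , -0.00030614, -0.00244107, -0.00102578,  0.00167532,
       -0.00156883]), 'effort': array([-1.06360275e-05, -4.17704809e+01, -2.46406442e+01, -4.59460080e-04,
        5.73572106e-03, -5.45470016e-06]), 'position': array([ 0.22791217, -0.52739202,  0.23052857]), 'ee_rot': array([-8.13870834e-04,  9.79280786e-01,  2.02505493e-01, -6.38323956e-05]), 'contact_force': array([-0.3294112 , -0.50398437, -0.08114397]), 'moment': array([-0.03903417,  0.03536998, -0.01692721]), 'gripper_force': 0.0, 'width': 0.08531614859732047}
```

View pics/scene0.png

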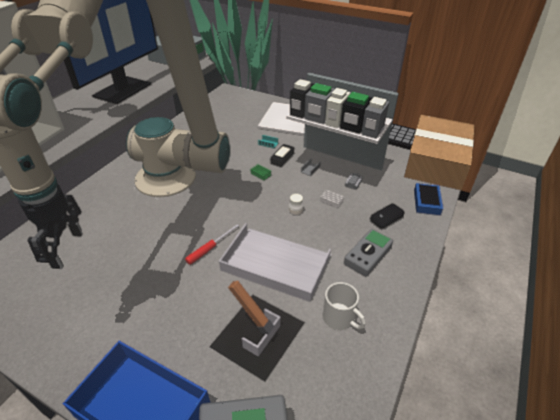

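View pics/top0.png

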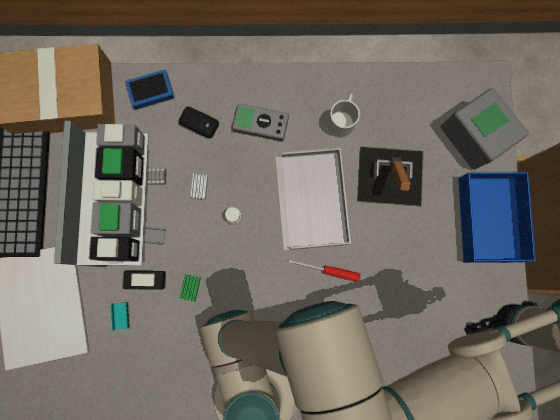

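The top view shows the rack at left (front edge near column 148), the pan at (312,198) with its mouth to the left, the hoe on its mat at (390,175), and the tub at (232,215).

What could be taken for each scrap, by top pixel:
- **Sink-like:** pale finned (199,186), green finned (190,288). The aluminium one is meant, so the pale one.
- **Duct-like:** turquoise (120,316), which is a decoy, and one of the grey pieces at the shelf edge, (157,176) or (154,236).
- **Hoe:** only one, at (395,172).

Next is a close crop to check the choice.

```bash
cat > h.py <<'E'
import cv2,numpy as np
from rig import manip,get_image,camera_info
C={n:camera_info(n) for n in("scene","top")}
def ray(n,uv):
    c=C[n];R=cv2.Rodrigues(c["rvec"])[0]
    p=cv2.undistortPoints(np.array(uv,float).reshape(-1,1,2),c["mtx"],c["D"])[:,0]
    return -R.T@c["tvec"], np.c_[p,np.ones(len(p))]@R
def plane(n,uv,z):
    o,d=ray(n,uv); return o+d*((z-o[2])/d[:,2])[:,None]
def proj(n,P):
    c=C[n];return cv2.projectPoints(np.array(P,float),c["rvec"],c["tvec"],c["mtx"],c["D"])[0][:,0]
E
cat > v.py <<'E'
import sys,cv2,numpy as np
# args: out, then n:file:x:y:w:h panels (400x300)
P=[]
for a in sys.argv[2:]:
    f,x,y,w,h=a.split(":");x,y,w,h=map(int,(x,y,w,h))
    P.append(cv2.resize(cv2.imread(f)[y:y+h,x:x+w],(400,300),interpolation=cv2.INTER_CUBIC))
while len(P)<4:P.append(np.zeros_like(P[0]))
cv2.imwrite(sys.argv[1],np.vstack([np.hstack(P[:2]),np.hstack(P[2:4])]))
E
python3 v.py pics/m1.png pics/scene0.png:280:135:100:75 pics/top0.png:140:150:120:90 pics/scene0.png:205:270:100:75 pics/top0.png:350:140:80:60
python3 - <<'E'
from h import *
def P(n,uv,z,l): print(l,plane(n,uv,z).round(3).tolist())
P("top",[(279,155),(285,248),(340,150),(348,243)],.0,"pan mouth0, back")
P("top",[(232,215)],.058,"tubtop")
P("top",[(148,134),(146,265)],.2,"shelf front?")
P("top",[(359,148),(423,150),(357,203),(421,205)],.003,"mat")
P("top",[(199,186)],.02,"sink");P("scene",[(332,199)],.02,"sink sc")
P("scene",[(311,168),(353,182)],.012,"under")
P("top",[(154,236),(157,176)],.02,"under top")
E
```

```text
pan mouth0, back [[0.668, -0.074, 0.0], [0.401, -0.088, 0.0], [0.681, -0.249, 0.0], [0.414, -0.265, 0.0]]
tubtop [[0.487, 0.056, 0.058]]
shelf front? [[0.67, 0.252, 0.2], [0.349, 0.247, 0.2]]
mat [[0.686, -0.304, 0.003], [0.679, -0.486, 0.003], [0.526, -0.293, 0.003], [0.519, -0.473, 0.003]]
sink [[0.574, 0.152, 0.02]]
sink sc [[0.581, 0.144, 0.02]]
under [[0.445, 0.279, 0.012], [0.608, 0.272, 0.012]]
under top [[0.435, 0.274, 0.02], [0.604, 0.27, 0.02]]
```

View pics/m1.png

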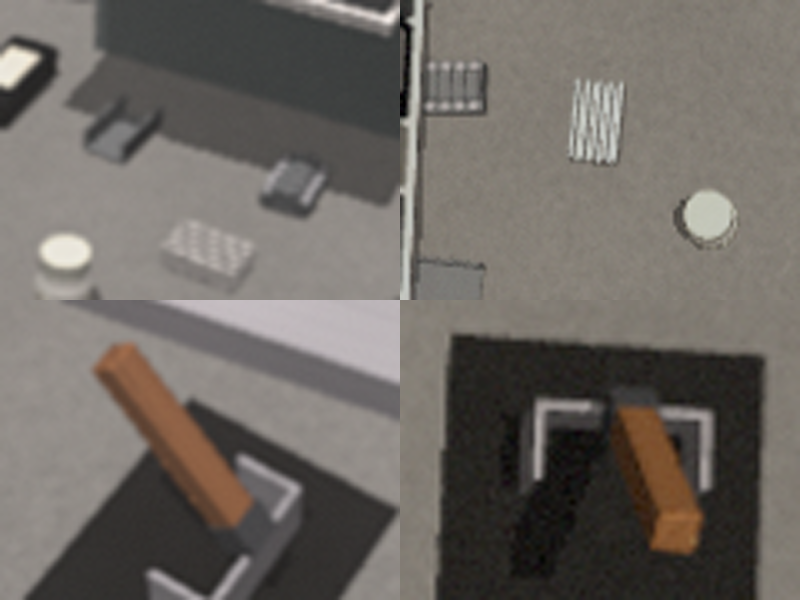

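The crop confirms the choice. The duct lies under the shelf near (154,236) and the strip at (157,176), both long-side-in. The aluminium sink is in the open at (199,186). Lower panels: the hoe, with its blade edge near row 160 and handle end near (405,186). Next I'll work out the poses.

```bash
python3 - <<'E'
from h import *
def P(n,uv,z,l): print(l,plane(n,uv,z).round(4).tolist())
P("top",[(377,160),(412.7,162),(376.8,176),(412.2,178)],.043,"blade corners")
o1,d1=ray("top",[(405.2,186.4)]);o2,d2=ray("scene",[(233.8,285)])
d1=d1[0];d2=d2[0]
s=np.linalg.lstsq(np.c_[d1,-d2],o2-o1,rcond=None)[0]
print("handle end",o1+s[0]*d1,o2+s[1]*d2)
P("top",[(165.5,229),(165.5,239)],.024,"duct near end corners")
P("top",[(166,168.5),(165.5,184.3)],.02,"strip near corners")
T=lambda x,y:(x/4+280,y/4+135)
P("scene",[T(85,145),T(122,160),T(100,100),T(160,112)],0,"duct panel1")
P("scene",[T(263,200),T(308,215)],0,"strip near bottom")
P("scene",[T(280,155),T(326,165)],.024,"strip far top")
b=[(.35+.32*t,.25,.2) for t in(0,1)]
print(proj("scene",b),proj("top",b))
P("scene",[T(262,0),T(400,32)],.2,"shelf lower front edge")
img=cv2.imread("pics/top0.png").astype(int)
print(img[150:260:8,140:152].sum(2).tolist())
E
```

```text
blade corners [[0.6403, -0.3446, 0.043], [0.6339, -0.4429, 0.043], [0.595, -0.3424, 0.043], [0.5887, -0.4395, 0.043]]
handle end [ 0.54351034 -0.38690819  0.15545648] [ 0.54713423 -0.38420934  0.15538284]
duct near end corners [[0.4534, 0.2416, 0.024], [0.4257, 0.2409, 0.024]]
strip near corners [[0.6251, 0.2453, 0.02], [0.5797, 0.2456, 0.02]]
duct panel1 [[0.4154, 0.2593, 0.0], [0.4546, 0.2545, 0.0], [0.3977, 0.3299, 0.0], [0.4555, 0.3386, 0.0]]
strip near bottom [[0.5877, 0.2595, 0.0], [0.6296, 0.2582, 0.0]]
strip far top [[0.5867, 0.2968, 0.024], [0.6275, 0.3019, 0.024]]
[[284.6575717  119.3431682 ]
 [376.863306   143.88012764]] [[144.79874039 264.77483985]
 [148.77092243 133.82998447]]
shelf lower front edge [[0.5659, 0.2528, 0.2], [0.6771, 0.2594, 0.2]]
[[156, 146, 155, 195, 425, 576, 536, 310, 308, 335, 369, 365], [167, 45, 44, 207, 443, 576, 523, 241, 272, 381, 373, 378], [257, 155, 34, 364, 576, 541, 341, 251, 272, 357, 363, 375], [241, 73, 102, 383, 577, 536, 227, 228, 263, 360, 336, 315], [40, 51, 281, 502, 557, 464, 257, 300, 454, 460, 346, 371], [283, 309, 445, 575, 539, 267, 235, 271, 373, 375, 371, 379], [284, 338, 485, 578, 538, 273, 275, 374, 371, 373, 381, 385], [491, 512, 573, 536, 343, 257, 265, 370, 375, 371, 385, 371], [211, 426, 577, 540, 230, 236, 276, 373, 382, 383, 371, 359], [308, 524, 554, 467, 271, 261, 365, 361, 369, 371, 371, 381], [418, 580, 546, 267, 247, 271, 352, 364, 358, 355, 357, 360], [580, 581, 534, 276, 279, 355, 359, 355, 363, 358, 358, 357], [580, 545, 378, 264, 271, 358, 368, 368, 372, 377, 382, 374], [584, 526, 235, 241, 282, 366, 369, 371, 376, 365, 379, 377]]
```

```bash
cat > go.py <<'E'
# how far: go.py x y z [yaw] -> roll needed, then shift (mm) in tool axes after that roll
import sys;from h import *
from scipy.spatial.transform import Rotation as Ro
s=manip.get_state();a=list(map(float,sys.argv[1:]))
X=Ro.from_quat(np.roll(s["ee_rot"],-1)).as_matrix()[:,0];yaw=np.arctan2(X[1],X[0])
print("t",round(s["clock"],2),"pos",s["position"].round(4),"yaw",yaw.round(3),"F",s["contact_force"].round(1),"w",round(s["width"],4),"q",s["qpos"].round(2))
if len(a)>=3:
    t=a[3] if len(a)>3 else yaw
    d=(np.array(a[:3])-s["position"])*1000;c,n=np.cos(t),np.sin(t)
    print("roll",round(yaw-t,3),"shift",round(d[0]*c+d[1]*n,1),round(d[0]*n-d[1]*c,1),round(-d[2],1))
E
python3 -m crank '{"translation":[[0,0,0],[0,0,0],[0,0,0],[0,0,0]],"roll":[0.12,0.12,0.12,0.108],"fingers":[1,1,1,1]}' 40
python3 -m crank '{"translation":[[30,-15,0],[40,-20,0],[40,-20,0],[40,-20,0],[40,-20,0],[40,-20,0],[40,-20,0],[35,-18,0]],"roll":[0,0,0,0,0,0,0,0],"fingers":[1,1,1,1,1,1,1,1]}'
python3 -m crank '{"translation":[[0,0,0],[0,0,0]],"roll":[0,0],"fingers":[0.7,0.7]}'
python3 go.py .551 -.388 .131 -.06
```

```text
clock: 0.5
position: [0.2279, -0.5275, 0.2308]
ee_rot: [-0.001, 0.999, -0.032, -0.0]
contact_force: [-0.0, -0.7, 0.7]
width: 0.0852
gripper_force: 0.0
clock: 1.3
position: [0.5435, -0.3921, 0.2307]
ee_rot: [-0.0, 1.0, -0.03, -0.0]
contact_force: [0.5, -1.0, 0.1]
width: 0.0854
gripper_force: 0.0
clock: 1.5
position: [0.542, -0.3928, 0.2304]
ee_rot: [-0.0, 1.0, -0.029, -0.001]
contact_force: [0.4, 0.6, 0.1]
width: 0.0601
gripper_force: 0.0
t 1.5 pos [ 0.542  -0.3928  0.2304] yaw -0.058 F [0.4 0.6 0.1] w 0.0601 q [-0.73  0.42  1.29 -0.    1.44  0.9 ]
roll 0.002 shift 8.7 -5.3 99.4
```

```bash

python3 -m crank '{"translation":[[5,-3,30],[4,-2,35],[0,0,34],[0,0,0]],"roll":[0,0,0,0],"fingers":[0.7,0.7,0.7,0.7]}'
python3 go.py .551 -.388 .131 -.06
python3 -c "
from h import *
for n in C: cv2.imwrite(f'pics/{n}1.png',get_image(n))"
python3 v.py pics/m2.png pics/scene1.png:180:230:120:90 pics/top1.png:350:130:120:90
```

```text
clock: 1.9
position: [0.5465, -0.3874, 0.127]
ee_rot: [-0.003, 1.0, -0.031, -0.005]
contact_force: [-1.2, 0.5, -0.7]
width: 0.0595
gripper_force: 0.0
t 1.9 pos [ 0.5465 -0.3874  0.127 ] yaw -0.062 F [-1.2  0.5 -0.7] w 0.0595 q [-0.72  0.49  1.43 -0.    1.23  0.91]
roll -0.002 shift 4.5 0.4 -4.0
```

View pics/m2.png

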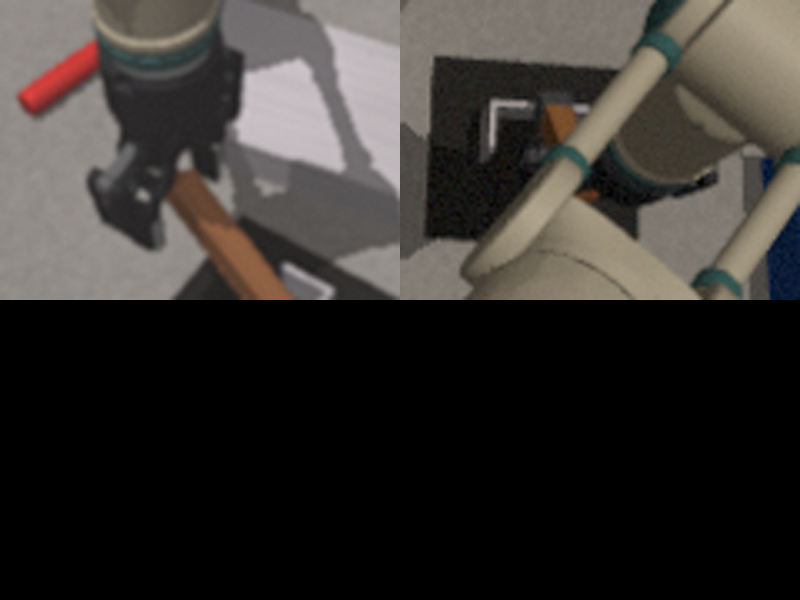

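```bash

python3 -m crank '{"translation":[[0,0,0],[0,0,0],[0,0,0],[0,0,0],[0,0,0],[0,0,0]],"roll":[0,0,0,0,0,0],"fingers":[0,0,0,0,0,0]}' 20
python3 -m crank '{"translation":[[-8,0,2.5],[-8,0,3.5],[-8,0,4],[-7,0,4.5],[-7,0,4.5],[-6,0,4.5],[0,0,0]],"roll":[0,0,0,0,0,0,0],"fingers":[0,0,0,0,0,0,0]}' 20
python3 -m crank '{"translation":[[0,0,0],[0,0,0],[0,0,0]],"roll":[0,0,0],"fingers":[0,0,0]}' 120
python3 -m crank '{"translation":[[0,0,-20],[0,0,-40],[0,0,-40],[0,0,0]],"roll":[0,0,0,0],"fingers":[0,0,0,0]}' 120
python3 go.py
python3 -c "
from h import *
for n in C: cv2.imwrite(f'pics/{n}2.png',get_image(n))"
python3 v.py pics/m3.png pics/scene2.png:180:200:160:120 pics/top2.png:350:130:120:90
```

```text
clock: 2.6
position: [0.5516, -0.3895, 0.1344]
ee_rot: [0.001, 1.0, -0.03, 0.001]
contact_force: [-1.5, 1.2, 6.2]
width: 0.0215
gripper_force: 19.4
clock: 3.3
position: [0.5055, -0.3863, 0.1099]
ee_rot: [0.0, 1.0, -0.03, -0.001]
contact_force: [-3.1, 0.9, 6.4]
width: 0.0219
gripper_force: 19.3
clock: 3.6
position: [0.5057, -0.3863, 0.1103]
ee_rot: [0.0, 1.0, -0.03, -0.001]
contact_force: [-3.7, 0.5, 6.9]
width: 0.0199
gripper_force: 117.1
clock: 4.0
position: [0.5096, -0.3889, 0.2152]
ee_rot: [0.004, 1.0, -0.03, 0.004]
contact_force: [0.5, -1.3, -0.8]
width: 0.02
gripper_force: 118.0
t 4.0 pos [ 0.5096 -0.3889  0.2152] yaw -0.06 F [ 0.5 -1.3 -0.8] w 0.02 q [-0.76  0.38  1.39 -0.    1.36  0.87]
```

View pics/m3.png

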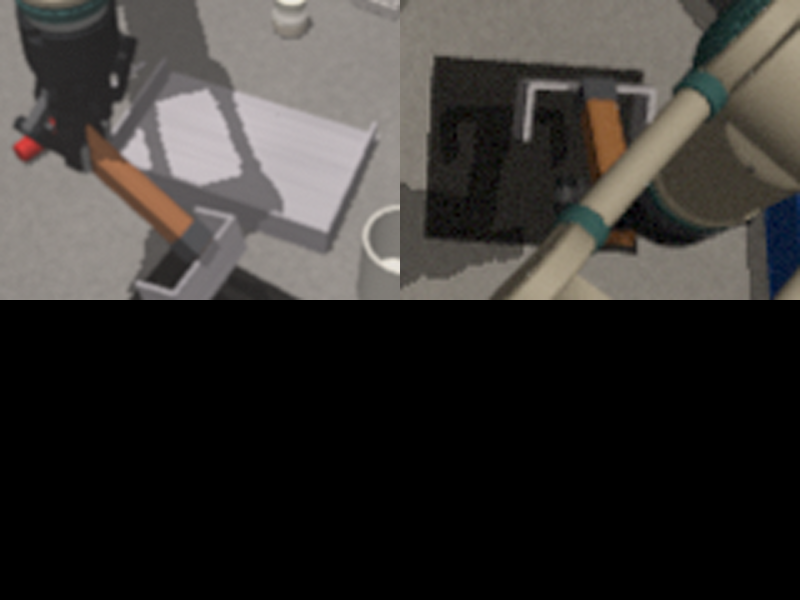

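```bash
python3 - <<'E'
from h import *
for z in(.155,.165,.175): print(z,plane("top",[(387.5,154.6),(426.5,156.4)],z).round(4).tolist())
E
```

```text
0.155 [[0.626, -0.3459, 0.155], [0.6205, -0.4442, 0.155]]
0.165 [[0.6234, -0.3434, 0.165], [0.618, -0.4408, 0.165]]
0.175 [[0.6207, -0.3409, 0.175], [0.6154, -0.4375, 0.175]]
```

```bash

python3 -m crank '{"translation":[[0,0,0],[0,0,0],[0,0,0],[0,0,0],[0,0,0],[0,0,0]],"roll":[-0.14,-0.14,-0.14,-0.14,-0.14,-0.14],"fingers":[0,0,0,0,0,0]}' >/dev/null
python3 -m crank '{"translation":[[0,0,0],[0,0,0],[0,0,0],[0,0,0],[0,0,0],[0,0,0]],"roll":[-0.14,-0.14,-0.14,-0.14,-0.14,-0.12],"fingers":[0,0,0,0,0,0]}' >/dev/null
python3 go.py .577 .085 .215 1.60
```

```text
t 5.3 pos [ 0.506  -0.3856  0.2059] yaw 1.605 F [ 0.3  0.2 -2.1] w 0.02 q [-0.76  0.38  1.4  -0.    1.36 -0.79]
roll 0.005 shift 468.3 84.7 -9.1
```

```bash

python3 -m crank '{"translation":[[35,7,-5],[47,8.5,-4],[47,8.5,0],[47,8.5,0],[47,8.5,0],[47,8.5,0],[47,8.5,0],[47,8.5,0]],"roll":[0,0,0,0,0,0,0,0],"fingers":[0,0,0,0,0,0,0,0]}' >/dev/null
python3 -m crank '{"translation":[[47,8.5,0],[40,8,0],[18,3,0],[0,0,0]],"roll":[0,0,0,0],"fingers":[0,0,0,0]}' >/dev/null
python3 go.py .577 .085 .112 1.60
```

```text
t 6.5 pos [0.5781 0.0877 0.2151] yaw 1.604 F [-0.2 -0.2 -2.3] w 0.0203 q [ 0.03  0.3   1.51  0.    1.34 -0.  ]
roll 0.004 shift -2.7 -1.2 103.1
```

```bash

python3 -m crank '{"translation":[[0,-1,40],[0,0,40],[0,0,15],[0,0,8],[0,0,0]],"roll":[0,0,0,0,0],"fingers":[0,0,0,0,0]}'
python3 -c "
from h import *
for n in C: cv2.imwrite(f'pics/{n}3.png',get_image(n))"
python3 v.py pics/m4.png pics/scene3.png:240:120:160:120 pics/top3.png:130:130:160:120
```

```text
clock: 7.0
position: [0.5771, 0.0839, 0.1129]
ee_rot: [-0.001, 0.697, 0.717, -0.002]
contact_force: [-0.0, -0.7, -1.8]
width: 0.0202
gripper_force: 117.9
```

View pics/m4.png

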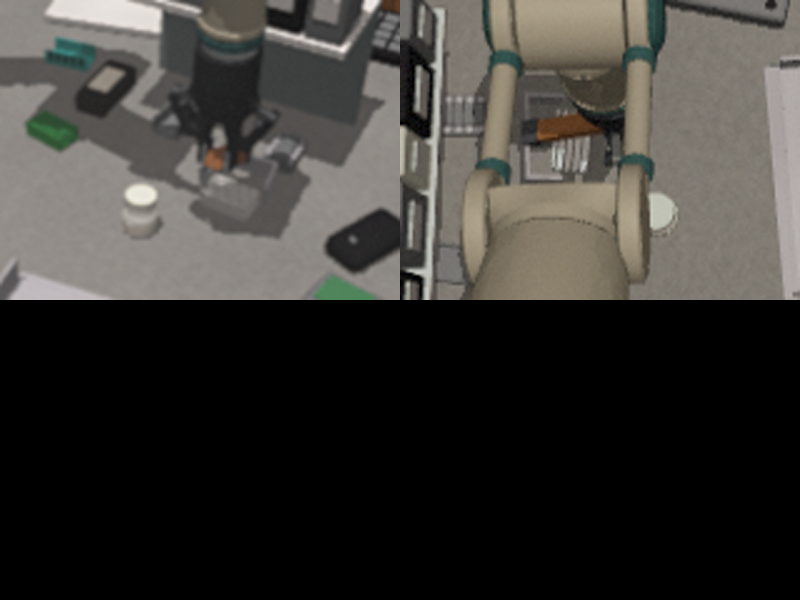

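```bash

python3 -m crank '{"translation":[[0,0,4],[-15,-0.5,0],[-25,-0.7,0],[-25,-0.7,0],[-25,-0.7,0],[-25,-0.7,0],[-25,-0.7,0],[-25,-0.7,0]],"roll":[0,0,0,0,0,0,0,0],"fingers":[0,0,0,0,0,0,0,0]}'
python3 -m crank '{"translation":[[-25,-0.7,0],[0,0,0]],"roll":[0,0],"fingers":[0,0]}'
python3 go.py .536 -.19 .1125
```

```text
clock: 7.9
position: [0.5786, -0.0817, 0.1116]
ee_rot: [0.0, 0.697, 0.717, 0.001]
contact_force: [0.5, 1.6, -1.9]
width: 0.0197
gripper_force: 118.2
clock: 8.1
position: [0.5791, -0.1095, 0.1117]
ee_rot: [0.002, 0.698, 0.716, -0.0]
contact_force: [0.2, 0.9, -2.3]
width: 0.0202
gripper_force: 118.1
t 8.1 pos [ 0.5791 -0.1095  0.1117] yaw 1.597 F [ 0.2  0.9 -2.3] w 0.0202 q [-0.3   0.38  1.66 -0.    1.1  -0.33]
roll 0.0 shift -79.4 -45.2 -0.8
```

```bash

python3 -m crank '{"translation":[[-18,-11,-1],[-20,-11.5,-1],[-20,-11.5,0],[-20,-11.5,0],[-22,-0.6,0],[-22,-0.6,0],[-22,-0.6,0],[-22,-0.6,0]],"roll":[0,0,0,0,0,0,0,0],"fingers":[0,0,0,0,0,0,0,0]}'
python3 -m crank '{"translation":[[-20,-0.6,0],[-12,0,0],[0,0,0]],"roll":[0,0,0],"fingers":[0,0,0]}'
python3 go.py .536 -.311 .1125
python3 -c "
from h import *
for n in C: cv2.imwrite(f'pics/{n}4.png',get_image(n))"
python3 v.py pics/m5.png pics/scene4.png:200:180:160:120 pics/top4.png:220:110:200:150
```

```text
clock: 8.9
position: [0.5354, -0.2716, 0.1138]
ee_rot: [-0.001, 0.697, 0.717, 0.002]
contact_force: [0.5, 2.9, 2.1]
width: 0.0201
gripper_force: 118.9
clock: 9.2
position: [0.5358, -0.3055, 0.1132]
ee_rot: [0.0, 0.697, 0.717, 0.0]
contact_force: [-0.2, 3.0, 0.3]
width: 0.02
gripper_force: 118.7
t 9.2 pos [ 0.5358 -0.3055  0.1132] yaw 1.598 F [-0.2  3.   0.3] w 0.02 q [-0.63  0.42  1.59  0.    1.13 -0.66]
roll 0.0 shift -5.5 0.0 0.7
```

View pics/m5.png

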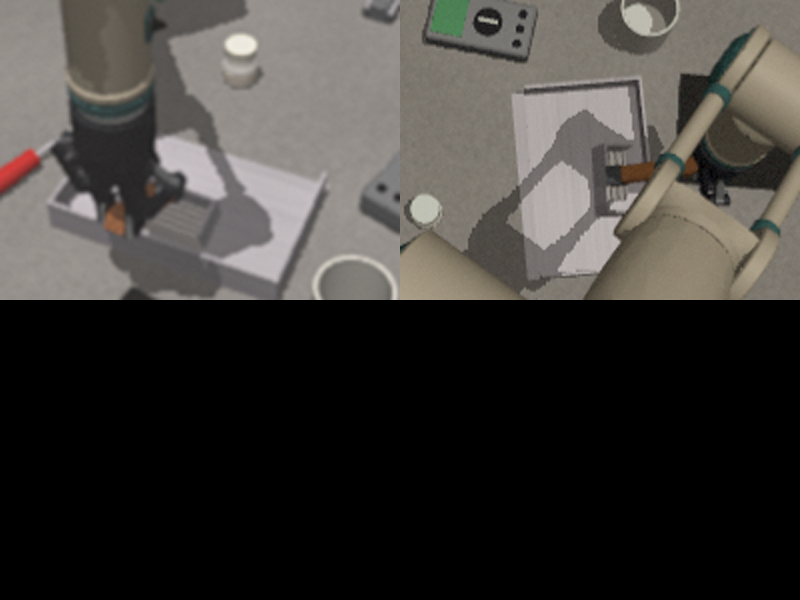

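```bash

python3 -m crank '{"translation":[[2,0,-25],[0,0,-40],[0,0,-15],[30,8,0],[45,10,0],[48,10,0],[48,10,0],[48,10,0]],"roll":[0,0,0,0,0,0,0,0],"fingers":[0,0,0,0,0,0,0,0]}' >/dev/null
python3 -m crank '{"translation":[[48,10,0],[48,10,0],[30,8,10],[10,4,20],[0,0,20],[0,0,0]],"roll":[0,0,0,0,0,0],"fingers":[0,0,0,0,0,0]}'
python3 go.py .607 .2 .141 1.6
```

```text
clock: 10.7
position: [0.603, 0.0551, 0.1394]
ee_rot: [-0.001, 0.696, 0.718, -0.003]
contact_force: [-1.0, -0.3, -1.9]
width: 0.0198
gripper_force: 118.2
t 10.7 pos [0.603  0.0551 0.1394] yaw 1.603 F [-1.  -0.3 -1.9] w 0.0198 q [-0.02  0.39  1.57 -0.    1.19 -0.05]
roll 0.003 shift 144.7 8.2 -1.6
```

```bash

python3 -m crank '{"translation":[[30,2,-3],[35,2,0],[35,2,0],[25,2,0],[15,0,0],[0,0,0]],"roll":[0,0,0,0,0,0],"fingers":[0,0,0,0,0,0]}'
python3 go.py .607 .2 .1085 1.6
python3 -c "
from h import *
for n in C: cv2.imwrite(f'pics/{n}5.png',get_image(n))"
python3 v.py pics/m6.png pics/scene5.png:280:90:120:90 pics/top5.png:120:120:120:90
```

```text
clock: 11.3
position: [0.6095, 0.1961, 0.1463]
ee_rot: [0.001, 0.696, 0.718, 0.0]
contact_force: [-1.1, 0.6, -2.4]
width: 0.0203
gripper_force: 118.4
t 11.3 pos [0.6095 0.1961 0.1463] yaw 1.602 F [-1.1  0.6 -2.4] w 0.0203 q [ 0.2   0.43  1.49 -0.    1.22  0.17]
roll 0.002 shift 3.9 -2.3 37.8
```

View pics/m6.png

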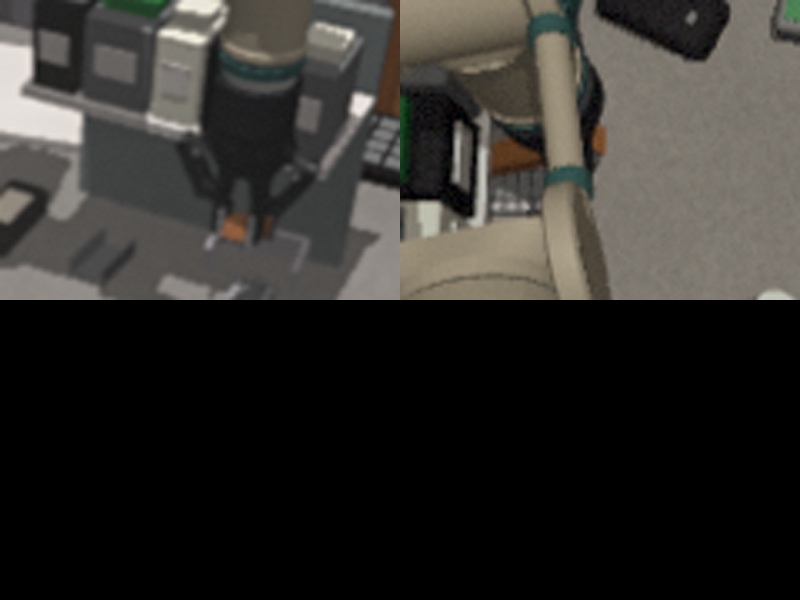

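```bash

python3 -m crank '{"translation":[[3,-2,0],[0,0,10],[0,0,10],[0,0,10],[0,0,0]],"roll":[0,0,0,0,0],"fingers":[0,0,0,0,0]}'
python3 go.py .607 .2 .1085 1.6
```

```text
clock: 11.9
position: [0.6057, 0.1969, 0.1132]
ee_rot: [-0.001, 0.697, 0.717, -0.002]
contact_force: [-1.2, 0.2, -2.3]
width: 0.0199
gripper_force: 118.3
t 11.9 pos [0.6057 0.1969 0.1132] yaw 1.599 F [-1.2  0.2 -2.3] w 0.0199 q [ 0.21  0.45  1.54 -0.    1.16  0.18]
roll -0.001 shift 3.0 1.4 4.7
```

```bash

python3 -m crank '{"translation":[[0,0,4.5],[-12,-0.3,0],[-22,-0.6,0],[-25,-0.7,0],[-25,-0.7,0],[-25,-0.7,0],[-25,-0.7,0],[-25,-0.7,0]],"roll":[0,0,0,0,0,0,0,0],"fingers":[0,0,0,0,0,0,0,0]}'
python3 -m crank '{"translation":[[-25,-0.7,0],[-25,-0.7,0],[-25,-0.7,0],[-25,-0.7,0],[-25,-0.7,0],[-25,-0.7,0],[-25,-0.7,0],[-25,-0.7,-1]],"roll":[0,0,0,0,0,0,0,0],"fingers":[0,0,0,0,0,0,0,0]}'
python3 go.py .610 -.282 .112 1.6
```

```text
clock: 12.7
position: [0.6076, 0.0371, 0.1118]
ee_rot: [0.0, 0.697, 0.717, 0.0]
contact_force: [-0.0, 0.2, -2.7]
width: 0.02
gripper_force: 118.4
clock: 13.5
position: [0.6073, -0.1628, 0.1127]
ee_rot: [0.0, 0.697, 0.717, 0.0]
contact_force: [0.6, 0.4, -1.8]
width: 0.0202
gripper_force: 118.3
t 13.5 pos [ 0.6073 -0.1628  0.1127] yaw 1.599 F [ 0.6  0.4 -1.8] w 0.0202 q [-0.37  0.44  1.56  0.    1.14 -0.4 ]
roll -0.001 shift -119.2 -0.8 0.7
```

```bash
python3 - <<'E'
from h import *
for n,(x,y,w,h) in(("top",(146,160,24,30)),("scene",(340,165,30,30))):
    a=get_image(n);cv2.imwrite(f"pics/{n}6.png",a);b=cv2.imread(f"pics/{n}0.png")
    print((abs(a.astype(int)-b).sum(2)[y:y+h:2,x:x+w:2]))
E
```

```text
[[ 11  12   0  10   3   4   2   6   2  12   9   9]
 [ 11  10   2   3   1   5   2   7   3   6  10  10]
 [ 16  14   2   2  10   4   5   2   9   4   8   8]
 [  7   6   2   9   5   5   2   8   2   1   5   8]
 [ 14   6   4   5  38  14  37  24  42  34   7   5]
 [  5  72  32  23 101   9 107  10  87  68  72   4]
 [  7   6  24  13  28   8  19   9  14 115  90  12]
 [  7   9  20   9  33  12  25   9  14 149  71   7]
 [  6   7  29   7  22  16  11   6  27 184  41   6]
 [  9  11  37  13  20  16  15  26  35 133  34  13]
 [ 10  66  43  27  24  15  24  54  54  58  35   5]
 [  6  86  26  64  74  31  88  26  91  45  43   5]
 [ 11 126 108 111 115 117 128 109 113 105  30   3]
 [ 18  10   2   3   6   6   5   4   3  12  10   3]
 [ 11  12   7   1   7   6  15   2   8   4  10   7]]
[[  1   2   5   0   1   2   4   3   3   7   5   3   2   3   1]
 [  1   1   0   4   5   8   7   4   1   3   3   7   3   6   1]
 [  2  11   3   3   3   8   1   4   5   6   1   6   5   5   6]
 [  6   7   2   1   2   3   7   2   8   9   2   8   6   5   6]
 [  9   3   4   2   9   8  18  21  20  23   0   9  10   0   0]
 [  1   3   3   0   3 116  39  30   9  45  19  12   8   5   4]
 [  6   3   5   7  92 161 103  84  91  18  17  18   7   3   1]
 [ 10   5  11  10  45  67  30  69  64 135 146  22   9   9   4]
 [ 12   4  11  20  49  78  83  94  64 116  18  16   2   1   2]
 [  3   6  48 100 174 170 136 138  12  88 114   6   9   5   2]
 [  4   4  70 209 201 195 199 165  16 168  19   5   9   3   5]
 [  6   9  13  76 129 184 187 215 213 127  14   7   4   9   5]
 [  6   7   6   1   5  15  50 113 114  15   8   8   8  13  11]
 [  5   6  10  11   7   6   6   0   5   5   9   9   7   8   5]
 [  9  12   1   7   4   5   8   3  13   9   5   6   7   3   6]]
```

```bash

python3 -m crank '{"translation":[[-20,-0.4,-1],[-22,-0.4,0],[-22,0,0],[-22,0,0],[-20,0,0],[-13,0,0],[0,0,0]],"roll":[0,0,0,0,0,0,0],"fingers":[0,0,0,0,0,0,0]}'
python3 -m crank '{"translation":[[2,0,-25],[0,0,-40],[0,0,-35],[0,0,0]],"roll":[0,0,0,0],"fingers":[0,0,0,0]}'
python3 -c "
from h import *
for n in C: cv2.imwrite(f'pics/{n}7.png',get_image(n))"
python3 v.py pics/m7.png pics/scene7.png:200:180:160:120 pics/top7.png:220:110:200:150 pics/scene7.png:280:120:100:75 pics/top7.png:130:150:160:120
python3 go.py .436 .05 .145 1.6
```

```text
clock: 14.3
position: [0.6106, -0.2823, 0.1135]
ee_rot: [0.001, 0.697, 0.717, 0.0]
contact_force: [-0.1, 2.6, 0.4]
width: 0.0198
gripper_force: 118.9
clock: 14.7
position: [0.613, -0.2809, 0.2191]
ee_rot: [0.007, 0.696, 0.718, 0.0]
contact_force: [1.5, -0.2, -2.1]
width: 0.0203
gripper_force: 118.6
t 14.8 pos [ 0.6102 -0.279   0.2134] yaw 1.601 F [-0.1 -0.4 -4.1] w 0.0198 q [-0.53  0.43  1.31 -0.    1.4  -0.56]
roll 0.001 shift 333.9 -164.5 68.4
```

View pics/m7.png

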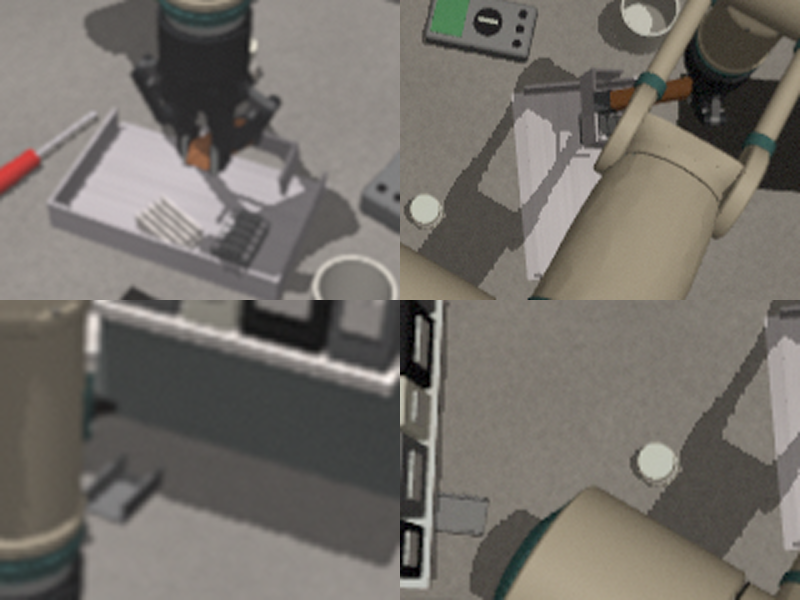

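The panels show the sink and strip inside the pan at the back, at (170,222) and (240,235) in the upper-left panel. The duct is still under the shelf, with near-end top pixel (165,236). The duct is next.

```bash

python3 -m crank '{"translation":[[25,-12,0],[42,-20,0],[42,-20,0],[42,-20,0],[42,-20,0],[42,-20,0],[42,-20,0],[35,-18,15]],"roll":[0,0,0,0,0,0,0,0],"fingers":[0,0,0,0,0,0,0,0]}' >/dev/null
python3 -m crank '{"translation":[[18,-12,25],[0,0,28],[0,0,0],[0,0,0]],"roll":[0,0,0,0],"fingers":[0,0,0,0]}'
python3 go.py .437 .197 .143 1.6
```

```text
clock: 16.0
position: [0.4379, 0.0465, 0.1442]
ee_rot: [-0.001, 0.697, 0.717, -0.001]
contact_force: [0.3, -0.2, -2.5]
width: 0.0202
gripper_force: 118.4
t 16.0 pos [0.4379 0.0465 0.1442] yaw 1.6 F [ 0.3 -0.2 -2.5] w 0.0202 q [-0.05  0.15  1.91 -0.    1.09 -0.08]
roll 0.0 shift 150.4 3.5 1.2
```

```bash

python3 -m crank '{"translation":[[30,1,0],[35,1,0],[35,1,0],[28,0.5,0],[18,0,0],[8,0,0],[0,0,0]],"roll":[0,0,0,0,0,0,0],"fingers":[0,0,0,0,0,0,0]}'
python3 -m crank '{"translation":[[0,0,0],[0,0,10],[0,0,10],[0,0,10],[0,0,0]],"roll":[0,0,0,0,0],"fingers":[0,0,0,0,0]}'
python3 go.py .437 .197 .1085 1.6
```

```text
clock: 16.7
position: [0.4387, 0.2011, 0.1459]
ee_rot: [0.001, 0.696, 0.718, 0.0]
contact_force: [0.3, -0.5, -1.7]
width: 0.0202
gripper_force: 118.5
clock: 17.2
position: [0.4364, 0.2001, 0.1133]
ee_rot: [-0.001, 0.697, 0.717, -0.002]
contact_force: [0.2, 0.1, -3.3]
width: 0.02
gripper_force: 118.5
t 17.2 pos [0.4364 0.2001 0.1133] yaw 1.599 F [ 0.2  0.1 -3.3] w 0.02 q [0.28 0.24 1.88 0.   1.03 0.26]
roll -0.001 shift -3.1 0.5 4.8
```

```bash

python3 -m crank '{"translation":[[0,0,4.5],[-12,-0.3,0],[-25,-0.7,0],[-25,-0.7,0],[-25,-0.7,0],[-20,-8,0],[-20,-8,0],[-20,-8,0]],"roll":[0,0,0,0,0,0,0,0],"fingers":[0,0,0,0,0,0,0,0]}'
python3 -m crank '{"translation":[[-20,-8,0],[0,0,0]],"roll":[0,0],"fingers":[0,0]}'
python3 go.py .406 -.112 .1085 1.6
python3 - <<'E'
from h import *
for n,(x,y,w,h) in(("top",(144,224,24,24)),("scene",(297,155,30,24))):
    a=get_image(n);cv2.imwrite(f"pics/{n}8.png",a);b=cv2.imread(f"pics/{n}0.png")
    print((abs(a.astype(int)-b).sum(2)[y:y+h:3,x:x+w:3]))
E
```

```text
clock: 18.0
position: [0.4157, 0.0518, 0.1112]
ee_rot: [0.001, 0.697, 0.717, 0.0]
contact_force: [0.4, 0.3, -2.5]
width: 0.0206
gripper_force: 118.5
clock: 18.2
position: [0.4072, 0.0307, 0.1111]
ee_rot: [0.0, 0.698, 0.716, -0.001]
contact_force: [-0.3, 0.1, -2.5]
width: 0.0204
gripper_force: 118.5
t 18.2 pos [0.4072 0.0307 0.1111] yaw 1.597 F [-0.3  0.1 -2.5] w 0.0204 q [-0.09  0.14  2.02 -0.    0.98 -0.12]
roll -0.003 shift -142.6 -5.3 2.6
[[  6   3   5   6  10  11   2   2]
 [  6  80  37   5   4   6  12  12]
 [  3  12  13  13  13  61 102 118]
 [ 10  10  15  10  12  24  15   5]
 [ 11   8  13  16  11  14   9   5]
 [ 11  16   8  13  11  12   9   3]
 [105  72  67  42  52  93  43   5]
 [  2   2   4   4   4   3   2   1]]
[[  1   0   4   8   3   4   4   1   0   1]
 [  1   6   2   3   2   3   2   4   4   0]
 [  6   2   7  35  55   2   2   3   4   3]
 [  1   3  17  87  49  15   5  46  10   3]
 [  3  29 241 163  44  22 112  82   3   0]
 [  0  56 133  41  53 206 232  12   1   5]
 [  1   2  76  66  75 238   9   0   5   2]
 [  3   0   1   3  30   3   0   4   4   1]]
```

```bash

python3 -m crank '{"translation":[[-18,-0.8,1.5],[-25,-0.8,0],[-25,-0.8,0],[-25,-0.8,0],[-25,-0.8,0],[-22,-0.8,0],[0,0,0]],"roll":[0,0,0,0,0,0,0],"fingers":[0,0,0,0,0,0,0]}'
python3 go.py .471 -.112 .1085 1.6
python3 - <<'E'
from h import *
b=cv2.imread("pics/scene0.png").astype(int);a=get_image("scene");cv2.imwrite("pics/scene9.png",a)
# tub check
t=abs(a.astype(int)-b).sum(2)[192:214,288:304];print("tub diff",t.mean(),t.max())
c=cv2.resize(a[160:260,200:340],(700,500),interpolation=cv2.INTER_CUBIC);cv2.imwrite("pics/m8.png",c)
E
```

```text
clock: 19.0
position: [0.4092, -0.109, 0.1097]
ee_rot: [0.001, 0.697, 0.717, 0.0]
contact_force: [-0.4, 0.2, -1.3]
width: 0.0203
gripper_force: 118.5
t 19.0 pos [ 0.4092 -0.109   0.1097] yaw 1.598 F [-0.4  0.2 -1.3] w 0.0203 q [-0.42  0.16  2.   -0.    0.98 -0.45]
roll -0.002 shift -4.8 61.7 1.2
tub diff 29.193181818181817 277
```

View pics/m8.png

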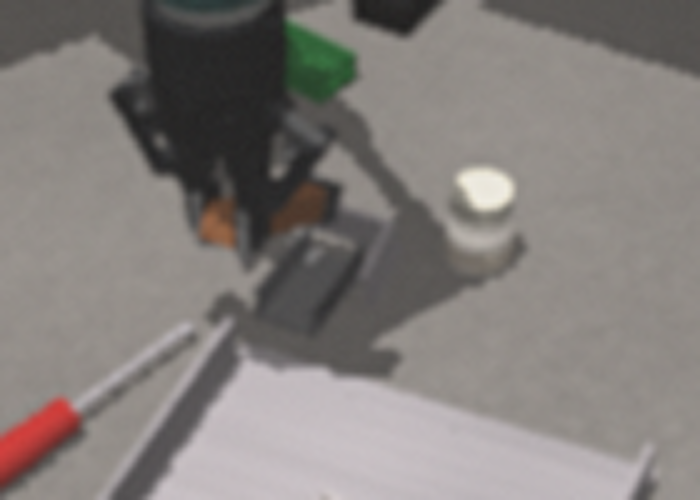

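The picture shows the duct between the wings at (310,275), just before the ramp. The tub stands clear at (480,220). Next I shift sideways and push it in.

```bash

python3 -m crank '{"translation":[[0,12,0],[0,17,0],[0,17,0],[0,16,0],[-15,0,-1.5],[-22,0,-1],[-22,0,0],[-22,0,0]],"roll":[0,0,0,0,0,0,0,0],"fingers":[0,0,0,0,0,0,0,0]}'
python3 -m crank '{"translation":[[-22,0,0],[-22,0,0],[-22,0,0],[-14,0,0],[0,0,0]],"roll":[0,0,0,0,0],"fingers":[0,0,0,0,0]}'
python3 go.py .478 -.274 .1125 1.6
```

```text
clock: 19.85
position: [0.472, -0.186, 0.1117]
ee_rot: [-0.001, 0.696, 0.718, 0.0]
contact_force: [-0.2, 1.8, -2.6]
width: 0.0199
gripper_force: 118.5
clock: 20.35
position: [0.4745, -0.267, 0.1119]
ee_rot: [-0.0, 0.697, 0.717, 0.0]
contact_force: [1.1, 1.5, -0.2]
width: 0.0201
gripper_force: 118.7
t 20.35 pos [ 0.4745 -0.267   0.1119] yaw 1.598 F [ 1.1  1.5 -0.2] w 0.0201 q [-0.64  0.33  1.75  0.    1.06 -0.67]
roll -0.002 shift -7.1 3.3 -0.6
```

```bash

python3 -m crank '{"translation":[[-7,1,0],[0,0,0],[1,0,-25],[0,0,-40],[0,0,-30],[0,0,0]],"roll":[0,0,0,0,0,0],"fingers":[0,0,0,0,0,0]}'
python3 -m crank '{"translation":[[0,0,0],[0,0,0],[0,0,0],[0,0,0],[0,0,0],[0,0,0]],"roll":[0.14,0.14,0.14,0.14,0.14,0.14],"fingers":[0,0,0,0,0,0]}' >/dev/null
python3 -m crank '{"translation":[[0,0,0],[0,0,0],[0,0,0],[0,0,0],[0,0,0],[0,0,0]],"roll":[0.14,0.14,0.14,0.14,0.14,0.12],"fingers":[0,0,0,0,0,0]}' >/dev/null
python3 go.py .507 -.387 .125 -.06
```

```text
clock: 20.95
position: [0.4781, -0.2746, 0.2115]
ee_rot: [0.006, 0.696, 0.718, -0.0]
contact_force: [0.6, -0.5, -1.7]
width: 0.0202
gripper_force: 118.6
t 22.15 pos [ 0.4745 -0.272   0.2051] yaw -0.065 F [ 0.1  0.  -2.5] w 0.02 q [-0.65  0.25  1.61 -0.    1.29  0.99]
roll -0.005 shift 39.3 112.9 80.1
```

Before setting the hoe down, I'll check in numbers where the three scraps lie in the pan. I'll move above the mat first so the view is clearer.

```bash

python3 -m crank '{"translation":[[10,30,0],[12,35,0],[12,32,0],[5,16,0],[0,0,30],[0,0,30],[0,0,15],[0,0,0]],"roll":[0,0,0,0,0,0,0,0],"fingers":[0,0,0,0,0,0,0,0]}'
python3 go.py .507 -.387 .113 -.06
python3 - <<'E'
from h import *
a={n:get_image(n) for n in C}
for n in a: cv2.imwrite(f"pics/{n}10.png",a[n])
# pan interior corners (desk frame guess) -> rectify patch of pan floor from scene, 2 mm/px, print coarse brightness
xs=np.arange(.40,.68,.008);ys=np.arange(-.07,-.262,-.008)
for n in("scene","top"):
    g=cv2.cvtColor(a[n],cv2.COLOR_BGR2GRAY);print(n,"cols x .40->.68, rows y -.07->-.26")
    for y in ys:
        p=proj(n,[(x,y,.012) for x in xs]).round().astype(int)
        print(f"{y:.3f}"," ".join(f"{min(g[v,u],254)//10:2d}" for u,v in p))
E
```

```text
clock: 22.95
position: [0.505, -0.3854, 0.1271]
ee_rot: [-0.003, 1.0, -0.03, -0.004]
contact_force: [-0.5, -0.6, -1.4]
width: 0.0203
gripper_force: 118.4
t 22.95 pos [ 0.505  -0.3854  0.1271] yaw -0.059 F [-0.5 -0.6 -1.4] w 0.0203 q [-0.76  0.44  1.52 -0.    1.19  0.87]
roll 0.001 shift 2.1 1.5 14.1
scene cols x .40->.68, rows y -.07->-.26
-0.070  8  8  8  8  8 12 14 14 14 14 14 14 14 14 14 14 14 14 14 14 14 14 14 14 14 14 14 14 14 14 14 15 17 13 14
-0.078  8  8  8  8  8  8  9 11 12 14 14 14 14 14 14 14 14 14 15 14 14 15 15 15 15 16 16 17 17 17 18 18 17 11 14
-0.086  8  8  8  8  8  9  9  8  9 13 16 16 17 17 18 18 17 18 18 18 18 18 18 18 18 17 17 17 18 18 18 18 18  9 13
-0.094  8 10 10 11 10 10 10 11 11 11 15 19 18 18 18 18 18 18 18 18 18 18 18 18 18 18 18 18 18 18 18 18 18 10 12
-0.102  8 10 11 11 11 11 11 11 11 11 11 16 18 19 19 19 19 18 19 18 18 18 18 18 18 18 18 18 18 18 18 18 19 10 12
-0.110  8 10 10 11 11 11 11 11 11 11 11 12 19 19 19 19 19 19 18 18 18 18 18 18 18 18 18 18 18 18 18 18 18 12 11
-0.118  8 10 11 11 11 11 11 11 11 11 11 11 16 19 19 19 19 19 19 19 19 19 18 18 18 18 1
[... 3956 characters left out ...]
2 12 12 12 15 17 16 17 16  6
-0.214 12 11 17 11  6  7 11 12 12 11 18 18 18 14 15 13 13 13 14 12 11 13 11 11  9 12 12 12 12 17 17 17 17 16  6
-0.222 12 10 17 18  7 10 11 11 17 13 17 18 13 18 15 12 14 15 12 11 13 12 11 11  6 10 10  9 12 12 17 17 17 17  7
-0.230 12  8 17 17 18 14 11 11 17 18 17 18 16 17 12 13 15 15 10 11 13 12 11 11 11 11 17 17 17 17 17 17 13 11  7
-0.238 12  9 17 17 17 17 11 11 11 17 17 17 18 17 18 12 13 12 11 13 13 11 11 11 11 11 11 11 11 11 11 11 11 10  6
-0.246 12  9 17 18 17 17 17 11 11 11 12 11 11 11 11 11 11 11 11 10  9 11 11  8  8  6  6  6  6  5  8 11 13 16 11
-0.254 12 11 14 11 11 11 11 11 11 10  9  9  5  6  6  5  6  8  9  6  6  8 10 10 10  9  9 13 12 12 12 12 12 12 12
```

```bash

python3 -m crank '{"translation":[[1,1,7],[1,0.5,7],[0,0,2],[0,0,0]],"roll":[0,0,0,0],"fingers":[0,0,0,0]}'
python3 -m crank '{"translation":[[0,0,0],[0,0,0]],"roll":[0,0],"fingers":[0,0]}' 20
python3 -m crank '{"translation":[[6,0,-4.5],[7,0,-4.5],[7,0,-4.5],[8,0,-4],[8,0,-3.5],[8,0,-2.5],[0,0,0],[0,0,0]],"roll":[0,0,0,0,0,0,0,0],"fingers":[0,0,0,0,0,0,0,0]}' 20
python3 go.py .5516 -.3895 .1344
```

```text
clock: 23.45
position: [0.5092, -0.3889, 0.1155]
ee_rot: [-0.0, 1.0, -0.03, -0.0]
contact_force: [0.1, -0.4, -1.5]
width: 0.0202
gripper_force: 118.5
clock: 23.65
position: [0.5095, -0.3892, 0.1162]
ee_rot: [0.0, 1.0, -0.03, 0.0]
contact_force: [0.5, -0.5, -2.1]
width: 0.0201
gripper_force: 118.5
clock: 24.45
position: [0.5532, -0.3915, 0.139]
ee_rot: [-0.0, 1.0, -0.03, -0.0]
contact_force: [0.0, 0.5, -2.4]
width: 0.0199
gripper_force: 118.5
t 24.45 pos [ 0.5532 -0.3915  0.139 ] yaw -0.06 F [ 0.   0.5 -2.4] w 0.0199 q [-0.72  0.49  1.41 -0.    1.25  0.91]
roll 0.0 shift -1.8 -1.9 4.6
```

The grip stayed at 118 N, so the hoe didn't turn in the fingers and was only lifted. I'll go back down until the wing tips touch the mat, then ease the fingers.

```bash

python3 -m crank '{"translation":[[-15,-0.5,5],[-15,-0.5,7],[-14,0,8],[0,0,5],[0,0,2],[0,0,0]],"roll":[0,0,0,0,0,0],"fingers":[0,0,0,0,0,0]}'
python3 -m crank '{"translation":[[0,0,2],[0,0,0]],"roll":[0,0],"fingers":[0,0]}'
python3 go.py .507 -.388 .110
```

```text
clock: 25.05
position: [0.51, -0.3883, 0.1122]
ee_rot: [0.0, 1.0, -0.03, 0.0]
contact_force: [-0.1, 0.8, -2.1]
width: 0.0199
gripper_force: 118.5
clock: 25.25
position: [0.5103, -0.3885, 0.1107]
ee_rot: [0.001, 1.0, -0.03, 0.001]
contact_force: [-0.0, 0.0, -0.9]
width: 0.0201
gripper_force: 118.8
t 25.25 pos [ 0.5103 -0.3885  0.1107] yaw -0.06 F [-0.   0.  -0.9] w 0.0201 q [-0.76  0.46  1.54  0.    1.15  0.87]
roll 0.0 shift -3.3 -0.3 0.7
```

```bash

python3 -m crank '{"translation":[[0,0,1.5],[0,0,0]],"roll":[0,0],"fingers":[0.22,0.22]}' 20
python3 -m crank '{"translation":[[0,0,0],[0,0,0]],"roll":[0,0],"fingers":[0.235,0.235]}' 20
```

```text
clock: 25.45
position: [0.51, -0.3885, 0.1101]
ee_rot: [0.001, 1.0, -0.03, 0.001]
contact_force: [-2.0, 0.1, 4.0]
width: 0.0201
gripper_force: 119.6
clock: 25.65
position: [0.5098, -0.3885, 0.1098]
ee_rot: [0.001, 1.0, -0.03, 0.001]
contact_force: [-2.0, 0.7, 6.3]
width: 0.0199
gripper_force: 95.7
```

```bash

python3 -m crank '{"translation":[[0,0,0],[0,0,0]],"roll":[0,0],"fingers":[0.243,0.243]}' 20
python3 -m crank '{"translation":[[0,0,0],[0,0,0]],"roll":[0,0],"fingers":[0.248,0.248]}' 20
```

```text
clock: 25.85
position: [0.5098, -0.3885, 0.1097]
ee_rot: [0.001, 1.0, -0.03, 0.001]
contact_force: [-1.5, 0.4, 5.9]
width: 0.0212
gripper_force: 62.4
clock: 26.05
position: [0.5098, -0.3885, 0.1096]
ee_rot: [0.001, 1.0, -0.03, 0.001]
contact_force: [-1.7, -0.4, 5.0]
width: 0.0216
gripper_force: 41.4
```

```bash

python3 -m crank '{"translation":[[0,0,0],[0,0,0],[4,0,-2],[5,0,-3],[6,0,-3.5],[0,0,0]],"roll":[0,0,0,0,0,0],"fingers":[0.252,0.252,0.252,0.252,0.252,0.252]}' 20
python3 -m crank '{"translation":[[6,0,-3.5],[6,0,-3],[0,0,0]],"roll":[0,0,0],"fingers":[0.253,0.253,0.253]}' 20
python3 - <<'E'
from h import *
a=get_image("top");cv2.imwrite("pics/top11.png",a)
a=get_image("scene");cv2.imwrite("pics/scene11.png",a)
E
```

```text
clock: 26.65
position: [0.5258, -0.389, 0.1171]
ee_rot: [0.0, 1.0, -0.03, 0.001]
contact_force: [0.2, 0.1, -2.2]
width: 0.0215
gripper_force: 23.6
clock: 26.95
position: [0.5379, -0.3901, 0.1244]
ee_rot: [0.001, 1.0, -0.03, 0.001]
contact_force: [-0.2, -0.7, -2.6]
width: 0.0217
gripper_force: 19.4
```

```bash

python3 -m crank '{"translation":[[7,0,-4.5],[6,0,-4],[0,0,0]],"roll":[0,0,0],"fingers":[0.253,0.253,0.253]}' 20
python3 -m crank '{"translation":[[0,0,0],[0,0,0]],"roll":[0,0],"fingers":[0.2545,0.2545]}' 20
python3 -m crank '{"translation":[[0,0,0],[0,0,0]],"roll":[0,0],"fingers":[0.2555,0.2555]}' 20
cat > tilt.py <<'E'
from h import *
# handle orange pixels in scene: principal direction
for n in("scene","top"):
    a=get_image(n);h=cv2.cvtColor(a,cv2.COLOR_BGR2HSV)
    m=cv2.inRange(h,(5,110,60),(16,255,255));m[:230]*=(n=="top");
    k,l,s,c=cv2.connectedComponentsWithStats(m)
    for i in np.argsort(-s[1:,4])[:3]+1: print(n,s[i].tolist(),c[i].round(1))
    if n=="top":
        w=((a.min(2)>110))[135:215,355:430];y,x=np.nonzero(w);print("white on mat",(x.min()+355,x.max()+355,y.min()+135,y.max()+135) if len(x) else None)
E
python3 tilt.py
```

```text
clock: 27.35
position: [0.551, -0.3911, 0.1334]
ee_rot: [0.001, 1.0, -0.03, 0.001]
contact_force: [0.4, -0.4, -2.0]
width: 0.0221
gripper_force: 19.4
clock: 27.55
position: [0.5492, -0.3903, 0.1322]
ee_rot: [-0.0, 1.0, -0.03, -0.0]
contact_force: [0.2, 0.7, -1.4]
width: 0.022
gripper_force: 13.0
clock: 27.75
position: [0.5493, -0.3904, 0.1325]
ee_rot: [0.0, 1.0, -0.03, 0.0]
contact_force: [-0.1, -0.1, -1.1]
width: 0.0219
gripper_force: 8.8
scene [526, 230, 34, 190, 5179] [545.6 332.4]
scene [234, 283, 32, 44, 509] [248.4 307.9]
top [0, 0, 560, 25, 12971] [272.9  11.4]
top [0, 44, 115, 90, 5951] [55.9 89.5]
top [528, 288, 32, 7, 121] [544.1 290.8]
white on mat (np.int64(355), np.int64(429), np.int64(135), np.int64(214))
```

```bash

python3 -m crank '{"translation":[[0,0,0],[0,0,0]],"roll":[0,0],"fingers":[0.257,0.257]}' 20
python3 -m crank '{"translation":[[0,0,0],[0,0,0]],"roll":[0,0],"fingers":[0.262,0.262]}' 20
python3 - <<'E'
from h import *
ims={"0":cv2.imread("pics/scene0.png"),"1":cv2.imread("pics/scene1.png"),"tilt11":cv2.imread("pics/scene11.png"),"now":get_image("scene")}
for k,a in ims.items():
    m=cv2.inRange(cv2.cvtColor(a,cv2.COLOR_BGR2HSV),(5,110,60),(16,255,255))[260:345,215:300]
    y,x=np.nonzero(m);i=np.argmax(x+y);v=np.polyfit(y,x,1)
    print(k,len(x),"lower tip",x[i]+215,y[i]+260,"slope dx/dy",v[0].round(3))
cv2.imwrite("pics/scene12.png",ims["now"])
E
```

```text
clock: 28.05
position: [0.5496, -0.3905, 0.1327]
ee_rot: [0.0, 1.0, -0.03, 0.0]
contact_force: [1.0, 0.4, 0.0]
width: 0.0217
gripper_force: 2.6
clock: 28.25
position: [0.5495, -0.3906, 0.1326]
ee_rot: [0.0, 1.0, -0.03, 0.0]
contact_force: [-0.6, -0.4, -0.2]
width: 0.0224
gripper_force: 0.1
0 575 lower tip 265 323 slope dx/dy 0.699
1 571 lower tip 265 323 slope dx/dy 0.689
tilt11 551 lower tip 266 320 slope dx/dy 0.881
now 530 lower tip 263 325 slope dx/dy 0.644
```

```bash

python3 -m crank '{"translation":[[0,0,0],[0,0,0],[0,0,0],[0,0,0]],"roll":[0,0,0,0],"fingers":[0.4,0.7,0.7,0.7]}' 20
python3 -m crank '{"translation":[[0,0,-15],[0,0,-30],[0,0,-40],[0,0,-40],[-40,0,0],[-45,0,0],[-45,0,0],[0,0,0]],"roll":[0,0,0,0,0,0,0,0],"fingers":[0.7,0.7,0.7,0.7,0.7,0.7,0.7,0.7]}'
python3 - <<'E'
from h import *
ims={"0":cv2.imread("pics/scene0.png"),"now":get_image("scene")}
cv2.imwrite("pics/scene13.png",ims["now"]);t=get_image("top");cv2.imwrite("pics/top13.png",t)
for k,a in ims.items():
    m=cv2.inRange(cv2.cvtColor(a,cv2.COLOR_BGR2HSV),(5,110,60),(16,255,255))[260:345,215:300]
    y,x=np.nonzero(m);i=np.argmax(x+y);v=np.polyfit(y,x,1)
    print(k,len(x),"box",x.min()+215,x.max()+215,y.min()+260,y.max()+260,"lower tip",x[i]+215,y[i]+260,"slope",v[0].round(3))
for k,a in (("0",cv2.imread("pics/top0.png")),("now",t)):
    r=a[152:200,364:420];m=(r.min(2)>100);y,x=np.nonzero(m);print(k,len(x),x.min()+364,x.max()+364,y.min()+152,y.max()+152)
# other objects: change boxes outside hoe/pan/rack-front/arm
d=abs(ims["now"].astype(int)-ims["0"]).sum(2)
for nm,(x0,y0,x1,y1) in dict(tub=(286,190,306,216),mouse=(368,203,406,230),meter=(343,228,395,274),driver=(184,225,242,265),mug=(322,283,368,330),brick_phone=(412,182,444,214),rackmods=(288,75,392,135),green=(248,163,274,180),turq=(256,134,282,148)).items(): print(nm,d[y0:y1,x0:x1].mean().round(1))
print(manip.get_state()["contact_force"].round(1))
E
```

```text
clock: 28.7
position: [0.5494, -0.3905, 0.1323]
ee_rot: [0.0, 1.0, -0.03, 0.0]
contact_force: [0.6, -0.4, 0.3]
width: 0.0599
gripper_force: 0.0
clock: 29.5
position: [0.4144, -0.3812, 0.2577]
ee_rot: [-0.0, 0.999, -0.032, -0.002]
contact_force: [0.2, -0.4, -0.2]
width: 0.0596
gripper_force: 0.0
0 575 box 229 267 281 325 lower tip 265 323 slope 0.699
now 605 box 227 265 283 327 lower tip 263 325 slope 0.72
0 96 377 411 160 177
now 92 378 413 161 177
tub 9.6
mouse 7.0
meter 8.6
driver 65.1
mug 9.3
brick_phone 6.3
rackmods 7.3
green 80.0
turq 7.7
[ 0.8 -0.5  0.7]
```

The hoe is upright and within about 2 px of where it stood. The driver and green-piece regions changed, probably from the arm or its shadow. I'll compare their colour centroids to be sure.

```bash
python3 - <<'E'
from h import *
for n,boxes in {"scene":{"red":(180,220,245,268),"green":(245,160,276,182)},"top":{"red":(285,255,365,285),"green":(176,270,204,305)}}.items():
    for k in("0","13"):
        h=cv2.cvtColor(cv2.imread(f"pics/{n}{k}.png"),cv2.COLOR_BGR2HSV)
        for c,(x0,y0,x1,y1) in boxes.items():
            r=h[y0:y1,x0:x1]
            m=cv2.inRange(r,(40,120,20),(80,255,255)) if c=="green" else cv2.inRange(r,(0,150,40),(4,255,255))|cv2.inRange(r,(174,150,40),(180,255,255))
            y,x=np.nonzero(m);print(n,k,c,len(x),(x.min()+x0,x.max()+x0,y.min()+y0,y.max()+y0) if len(x) else None)
E
```

```text
scene 0 red 227 (np.int64(186), np.int64(214), np.int64(240), np.int64(263))
scene 0 green 24 (np.int64(252), np.int64(267), np.int64(166), np.int64(174))
scene 13 red 223 (np.int64(186), np.int64(214), np.int64(240), np.int64(263))
scene 13 green 0 None
top 0 red 313 (np.int64(323), np.int64(359), np.int64(266), np.int64(281))
top 0 green 362 (np.int64(180), np.int64(199), np.int64(275), np.int64(300))
top 13 red 312 (np.int64(323), np.int64(359), np.int64(266), np.int64(281))
top 13 green 367 (np.int64(180), np.int64(199), np.int64(275), np.int64(300))
```

Neither has moved. All three scraps are in the pan and the hoe is upright and free, so I'm handing in.

```bash
python3 -c "
from rig import manip
print(manip.sign_off())"
```

```text
the job is handed in; nothing more can be done
None
```

I handed the job in at about 29.7 s of the 69 s: the duct, strip and sink lie fully inside the dustpan, the hoe stands upright on its mat and is let go, and the image checks showed no other object moved.

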